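# Shake-check three cases and return the one that still rattles

## Robot

A 7-joint arm with a two-finger parallel gripper is mounted at the origin on a cart in front of the work surface, level with it; the furniture and walls round the work are solid. World frame = base frame: x ahead of the robot, y to its left, z up, the work surface at z = 0. Lengths are in m, angles in degrees, forces in N, time in s.
With the tool pointing down it reaches from about 0.425 to 0.875 m from the base axis. Payload 4.7 kg.
Tool frame: the origin (TCP) lies at the very end of the fingers, on their centre line; the grasp point (between the pads) lies env.grip_point_offset behind it (env.grip_point_offset is the distance from the TCP to the grasp point, in m); z points along the fingers, y is the direction in which the jaws open and shut (so a half turn about z gives the same grasp; the last joint's range is limited). The gripper opens to 87 mm and grips with 3 to 60 N. Pads are 19 mm wide; open, the fingers measure 117 mm over their backs; the gripper's body (75 mm by 190 mm) begins 51 mm behind the grasp point.
Start: joints at [69.334, 18.392, -4.016, 83.108, 1.295, 78.541, -3.26], TCP at [0.238, -0.605, 0.223] pointing down, gripper open.
Joint ranges: [-163.93, 163.93], [-17.29, 119.83], [-79.2, 71.16], [3.27, 140.29], [-89.18, 269.18], [5.43, 117.66], [-154.24, 154.24]. Speed limits (degrees/s): [147.25, 147.25, 180, 180, 180, 180, 180].

## Interface

Orientations are given as [roll, pitch, yaw] about the fixed x, y, z axes, in that order (R = Rz(yaw) Ry(pitch) Rx(roll)).
In Python, from cell import env gives the robot as it stands.
- The arm moves only by the tool send_rows, never from a script. Its argument "plan" is a list of rows, each a list of 7 numbers: the finger opening in mm, from 0 to 87, then the shift along the tool's x, y, z in mm, then the turn, a rotation vector about the tool's x, y, z in rad. A call has 1 to 12 rows; each row shifts and turns the commanded pose from where the row before left it, along the tool's axes as they then stand; what a row does not reach is not made up. A row lasts 1/10 s, in which the tool goes at most 50 mm and 8.59 degrees, less where a joint would pass 70% of its speed; a pose out of reach is approached as far as the arm can. A call is refused whole if a number of a shift passes 50 or a number of a turn 0.15, either way. A call with a gripper value outside its range is refused whole. The fingers move at their own pace and stop on an object; "grip_force" is the grip in N (left out, the last holds). Time passes only in rows, so rows that do not move let the fingers close. It gives the time, the measured TCP pose, the force and the opening at its end, in the units of the state.
- env.get_obs(): the state, without advancing time (a new reading comes with each control period).
- env.read_camera(name): name is "scene" or "top" or "wrist"; returns the picture (400x640x3 uint8, red, green, blue); there is no depth.
- env.get_calibration(name): a dict with "fx", "fy", "cx", "cy" (pixels), "k1" (the pictures are not rectified: a ray, as slopes to the right and down, at radius r is drawn at 1 + k1 r^2 times it, then the intrinsics apply), "extrinsics" (4x4, takes a point from camera to world coordinates). Camera axes: x right, y down, z forward; pixel columns grow to the right and rows downward; lengths in m; the calibration is good to about 2 mm. A picture is of the moment at which its call begins: read the wrist's pose just before it. get_calibration takes no time and is no camera call; for the wrist camera it gives the pose at the moment of the call.
- env.sign_off(): hands the job in, once; it reports no verdict.
Trained networks look in the newest picture that a camera, given by its name, has taken for a name from the list of things; names that differ only in an ending like _2 or _b are one class to them, and where a whole thing is asked for, a point or a joint stands for the part that bears it (a point fixed in the world has none). Each returns a list of dicts, best first, with "confidence" (0 to 1); they miss things now and then, are a little off and sometimes report something else, mostly with a low value. They report only what shows in the picture. A call takes as long as a camera call. They do not tell look-alikes from the thing itself.
- env.regions_of(camera, query): "region" (400x640 bool, what is visible of it) and "rect" ([left, top, right, bottom] in pixels, round what is visible of it).
The state is a dict: "time_s": time; "qpos": joint angles; "joint_velocities": joint speeds; "effort": joint torques, N m; "tool_pos": TCP position; "tool_rot": TCP orientation; "force": force on the tool from outside, world axes, zero at the start; "wrist_torque": the same for the moment, N m; "grip_width": finger opening in m.
Only numpy, scipy, OpenCV 4.12 (cv2) and the standard library are available. Lean on these libraries where they do the work, as an engineer would, in place of code of your own. Each camera call takes 0.05 s, during which the arm holds its last target. There are 200 camera calls.

## Task

Three identical closed blue cases should have been emptied, but one still has a heavy steel slug loose inside: lift them one at a time well clear of the worktop and rock them over at least twice, some 30 degrees or more, feeling for the weight and the rattle, until you know which one it is; never turn a case over. Set the loaded case flat on the front plate of the low white return bay and push it under the roof, square, until it is fully home against the back. Leave the two empty cases standing flat on the worktop, clear of the bay, and do not disturb the timer, the slide box or the petri dish.

Things in the scene. Friction and masses are not known exactly. Their poses are not given: they have to be found in the camera images.
- case_a_mid (a point): Centre, half-way up, of a closed blue case on the left (+y), standing on the worktop. 62 mm along its x (grip here; a hinge strip adds 6 mm at +x), 98 mm along y, 55 mm high; z up, lid fixed shut. Three look alike: each 0.20 kg (+-10 %) itself; one also holds a loose 0.40 kg (+-10 %) steel slug, the other two only a 0.01 kg foam pad, all unseen.
- case_b_mid (a point): Centre, half-way up, of a closed blue case to the right of the bay's front plate, the nearer one, standing on the worktop. 62 mm along its x (grip here; a hinge strip adds 6 mm at +x), 98 mm along y, 55 mm high; z up, lid fixed shut. Three look alike: each 0.20 kg (+-10 %) itself; one also holds a loose 0.40 kg (+-10 %) steel slug, the other two only a 0.01 kg foam pad, all unseen.
- case_c_mid (a point): Centre, half-way up, of a closed blue case farthest to the right (-y), standing on the worktop. 62 mm along its x (grip here; a hinge strip adds 6 mm at +x), 98 mm along y, 55 mm high; z up, lid fixed shut. Three look alike: each 0.20 kg (+-10 %) itself; one also holds a loose 0.40 kg (+-10 %) steel slug, the other two only a 0.01 kg foam pad, all unseen.
- bay: Low white return bay, fixed, open towards the robot. Origin at worktop height on its centre line; x points into the bay, y to the left, z up. Grey base plate 150 mm wide, 6 mm thick, from x = -120 to +100 mm, bare in front (apron). Side cheeks 80 mm high, 130 mm apart inside, from x = 5 to 100 mm. Back stop (rubber bumper) face at x = 85 mm.
- bay_plate: The bay's grey base plate, 220 x 150 x 6 mm, fixed to the bay and moving with it; same origin and axes as the bay.
- bay_roof (a point): Middle of the front edge of the bay's roof, underside (bay x = 38 mm, 80 mm above the worktop). The roof is 150 mm wide, 62 mm deep, its top 86 mm above the worktop.
- bay_apron (a point): Where the centre of a case can be set down on the bay's apron (bay x = -60 mm, 33.5 mm above the worktop: centre height of a case standing on the plate). Axes as the bay's.
- bay_home (a point): Centre of a case fully home in the bay, long side across, near face still 15 mm in front of the roof's edge, so that fingers can push it there from outside (bay x = 54 mm, 33.5 mm above the worktop). Axes as the bay's.
- timer: Small pale lab timer with three coloured keys, 66 x 58 x 20 mm, lying on the worktop in front of the bay; origin under its centre. Bystander: leave it where it is.
- slide_pack: Blue and white card box of slides, 52 x 78 x 24 mm, left of the bay; origin under its centre. Bystander: leave it where it is.
- petri: Closed petri dish, 62 mm across, 16 mm high, on the right; origin under its centre. Bystander: leave it where it is.
Things that resemble listed ones, but are neither listed nor needed, are in the scene too. What is shaped like the part that bears case_c_mid but green is not meant.

How it is judged:
By the outcome, as a careful person would: the job done as asked, in the order asked, and still so for the second after the job is handed in, with the robot touching nothing.
It also fails if it takes over 72 s, if anything falls off the work surface, if the arm or the gripper's body presses on something with over 40 N, if the wrist force passes 120 N, or if a joint passes its speed limit or range.

## Working session

There is one attempt and no reset: what is moved stays moved. The work goes in short steps, Python scripts to look and compute and a tool call to move; the robot and the scene stay as the last step left them, time stands still between calls to the robot, and variables do not carry over. Pictures are saved under pics/ and viewed, about 8 in all and at most 12, crops included, and the job is handed in when it is done.

Besides the shell and the picture viewer there is one more tool, called after "Call:" as name([rows], argument=value, ...), one row to a line, values as JSON. send_rows: Moves the arm, as the interface text tells. Its arguments: {"type":"object","properties":{"plan":{"type":"array"},"grip_force":{"type":"number"}},"required":["plan"]}

```bash
ls; mkdir -p pics
python3 - <<'E'
from cell import env
import cv2,numpy as np
np.set_printoptions(precision=4,suppress=True)
print(env.get_obs(), env.grip_point_offset)
for c in ("scene","top"):
    im=env.read_camera(c); cv2.imwrite(f"pics/{c}0.png",im[:,:,::-1])
    k=env.get_calibration(c); print(c,k)
    for q in ("case_a_mid","bay_plate","bay","timer","slide_pack","petri"):
        for d in env.regions_of(c,q): 
            print(c,q,round(d["confidence"],2),d["rect"],int(d["region"].sum()))
E
```

```text
pics
{'time_s': 0.0, 'qpos': array([69.333 , 18.4395, -4.0171, 83.1745,  1.2977, 78.5402, -3.2599]), 'joint_velocities': array([ 0.0119, -0.1444,  0.0555, -0.0052, -0.0424, -0.0458, -0.0582]), 'effort': array([  0.0006, -49.1285,  -0.4036, -31.2528,  -0.064 ,   0.0438,
         0.0002]), 'tool_pos': array([ 0.2377, -0.6044,  0.2215]), 'tool_rot': array([-179.8911,    0.0079,   21.4789]), 'force': array([-0.1705, -0.2174, -1.1034]), 'wrist_torque': array([0.0132, 0.0389, 0.0216]), 'grip_width': 0.08684947832423688} 0.0187
scene {'fx': 384.68415638361387, 'fy': 384.68415638361387, 'cx': 324.366501749378, 'cy': 200.4726507357223, 'k1': -0.03436831883778823, 'extrinsics': array([[ 0.522 , -0.3417,  0.7815, -0.5668],
       [-0.8529, -0.217 ,  0.4748, -0.8204],
       [ 0.0073, -0.9144, -0.4048,  0.648 ],
       [ 0.    ,  0.    ,  0.    ,  1.    ]])}
scene case_a_mid 0.77 [200.8, 183.5, 218.0, 205.4] 303
scene bay_plate 0.62 [257.9, 188.6, 303.5, 212.6] 618
scene bay_plate 0.62 [198.2, 184.9, 218.4, 204.3] 300
scene bay_plate 0.59 [402.0, 233.1, 420.8, 250.9] 208
scene bay 0.85 [261.5, 1
[... 163 characters left out ...]
51.7, 190.6] 176
scene petri 0.63 [400.5, 234.5, 420.6, 249.9] 214
top {'fx': 456.99266573551455, 'fy': 456.99266573551455, 'cx': 319.7778517649006, 'cy': 200.60813648614499, 'k1': -0.013214980236406064, 'extrinsics': array([[-0.0166, -0.9975,  0.0689,  0.4011],
       [-0.9998,  0.016 , -0.0088, -0.1783],
       [ 0.0076, -0.069 , -0.9976,  1.698 ],
       [ 0.    ,  0.    ,  0.    ,  1.    ]])}
top case_a_mid 0.9 [154.8, 216.9, 188.6, 240.6] 516
top bay_plate 0.88 [228.6, 163.7, 268.1, 204.7] 1604
top bay 0.86 [221.9, 140.0, 270.8, 209.1] 2673
top timer 0.55 [237.5, 229.0, 253.7, 245.4] 276
top slide_pack 0.88 [168.5, 178.4, 192.8, 193.5] 348
top petri 0.57 [392.9, 191.0, 406.9, 206.2] 242
```

Run:
```python
import cv2
a=cv2.imread("pics/top0.png")[120:290,120:440]
cv2.imwrite("pics/v1.png",cv2.resize(a,None,fx=2.5,fy=2.5,interpolation=cv2.INTER_CUBIC))
a=cv2.imread("pics/scene0.png")[140:300,170:490]
cv2.imwrite("pics/v2.png",cv2.resize(a,None,fx=2.5,fy=2.5,interpolation=cv2.INTER_CUBIC))
```

```text
(no output)
```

View pics/v1.png

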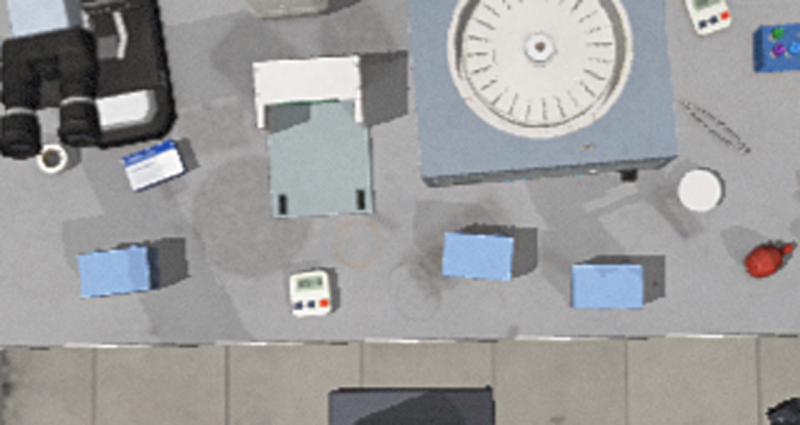

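View pics/v2.png

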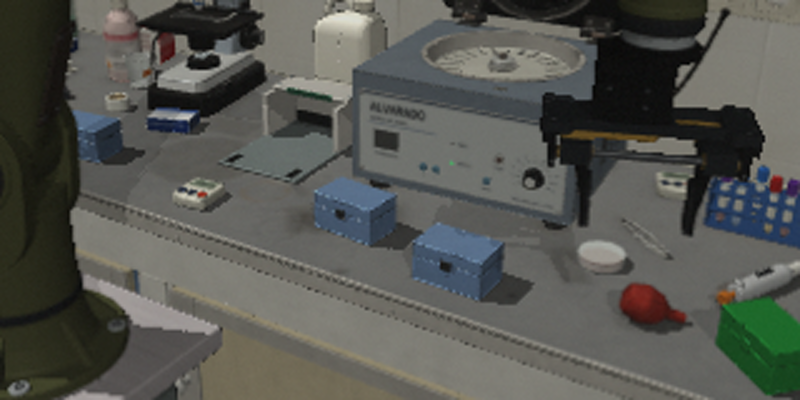

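The top view, at full-frame pixels, shows case a near (166,229), case b near (311,222) and case c near (363,235). The bay is near (250,160), and the apron markers are at its near end. The timer is at (244,237), the slide box at (181,186) and the petri dish at (400,196). A green look-alike stands at lower right in the scene view, and a second timer sits at upper right. The latches face the robot.

```bash
cat > h.py <<'E'
import numpy as np, cv2
from cell import env
np.set_printoptions(precision=4,suppress=True)
def ray(k,uv):
    p=(np.array(uv,float).reshape(-1,2)-[k["cx"],k["cy"]])/[k["fx"],k["fy"]]
    q=p.copy()
    for _ in range(10): q=p/(1+k["k1"]*(q**2).sum(1,keepdims=True))
    d=np.c_[q,np.ones(len(q))]@k["extrinsics"][:3,:3].T
    return k["extrinsics"][:3,3],d
def toz(k,uv,z):
    o,d=ray(k,uv); return o+d*((z-o[2])/d[:,2])[:,None]
def proj(k,P):
    P=np.atleast_2d(P); E=k["extrinsics"]; c=(P-E[:3,3])@E[:3,:3]; q=c[:,:2]/c[:,2:]
    return q*(1+k["k1"]*(q**2).sum(1,keepdims=True))*[k["fx"],k["fy"]]+[k["cx"],k["cy"]]
def rectfit(k,mask,z):
    c=max(cv2.findContours(mask.astype(np.uint8),0,1)[0],key=cv2.contourArea).reshape(-1,2)
    w=toz(k,c,z)[:,:2]; (cx,cy),(a,b),t=cv2.minAreaRect((w*1000).astype(np.float32))
    return np.array([cx,cy,a,b,t])
E
python3 - <<'E'
from h import *
im=cv2.imread("pics/top0.png"); k=env.get_calibration("top")
big=cv2.resize(im,None,fx=4,fy=4,interpolation=cv2.INTER_CUBIC)
hsv=cv2.cvtColor(big,cv2.COLOR_BGR2HSV)
for n,(u,v) in dict(a=(166,229),b=(311,222),c=(363,235)).items():
    m=np.zeros(hsv.shape[:2],np.uint8)
    s=(slice((v-18)*4,(v+18)*4),slice((u-24)*4,(u+24)*4))
    hh=hsv[s]; print(n,hh[72,96])
    m[s]=((hh[...,0]>98)&(hh[...,0]<122)&(hh[...,1]>80)&(hh[...,2]>190))
    c=max(cv2.findContours(m,0,1)[0],key=cv2.contourArea).reshape(-1,2)
    w=toz(k,(c+.5)/4-.5,.055)[:,:2]*1000
    print(n,cv2.minAreaRect(w.astype(np.float32)))
# bay apron corners, roof corners from the enlarged view
f=lambda p:np.array(p)/2.5-.3+[120,120]
print("plate near L,R",toz(k,f([(274,217),(373,213)]),.006))
print("roof FL FR BL BR",toz(k,f([(260,128),(366,124),(253,62),(360,57)]),.086))
print("centrifuge front bottom?",toz(k,f([(425,185),(677,163)]),.0),toz(k,f([(425,180),(677,155)]),.15))
print("slide,timer,petri",toz(k,f([(154,165),(312,293),(699,190)]),.015))
E
```

```text
a [106  80 224]
a ((426.48828125, 348.4545593261719), (63.43693161010742, 70.58946990966797), 9.679862022399902)
b [106  79 225]
b ((432.2489013671875, -158.57089233398438), (96.95367431640625, 52.02656936645508), 89.05243682861328)
c [106  79 225]
c ((391.9978332519531, -344.1989440917969), (97.93170928955078, 59.9780158996582), 89.0265884399414)
plate near L,R [[ 0.5014  0.1423  0.006 ]
 [ 0.505  -0.0044  0.006 ]]
roof FL FR BL BR [[ 0.6235  0.1466  0.086 ]
 [ 0.6269 -0.0038  0.086 ]
 [ 0.7184  0.1565  0.086 ]
 [ 0.7232  0.004   0.086 ]]
centrifuge front bottom? [[ 0.5459 -0.0816  0.    ]
 [ 0.573  -0.4587  0.    ]] [[ 0.54   -0.0902  0.15  ]
 [ 0.5687 -0.4342  0.15  ]]
slide,timer,petri [[ 0.5807  0.3177  0.015 ]
 [ 0.3883  0.0852  0.015 ]
 [ 0.5308 -0.4877  0.015 ]]
```

Run:
```python
from h import *
from scipy.optimize import least_squares
im=cv2.imread("pics/top0.png"); k=env.get_calibration("top")
big=cv2.resize(im,None,fx=4,fy=4,interpolation=cv2.INTER_CUBIC)
hsv=cv2.cvtColor(big,cv2.COLOR_BGR2HSV)
for n,(u,v) in dict(a=(166,229),b=(311,222),c=(363,235)).items():
    m=np.zeros(hsv.shape[:2],np.uint8)
    s=(slice((v-18)*4,(v+18)*4),slice((u-24)*4,(u+24)*4))
    hh=hsv[s]
    m[s]=((hh[...,0]>98)&(hh[...,0]<122)&(hh[...,1]>50)&(hh[...,2]>175))
    c=max(cv2.findContours(m,0,1)[0],key=cv2.contourArea).reshape(-1,2)
    w=toz(k,(c+.5)/4-.5,.055)[:,:2]*1000
    print(n,cv2.minAreaRect(w.astype(np.float32)))
for r in env.regions_of("top","bay_plate")[:1]:
    m=cv2.resize(r["region"].astype(np.uint8),None,fx=1,fy=1); print(rectfit(k,m,.006))
a=im[130:215,210:285]; b=cv2.imread("pics/scene0.png")[155:225,245:330]
a=cv2.resize(a,(75*6,85*6),interpolation=cv2.INTER_CUBIC);b=cv2.resize(b,(340,280),interpolation=cv2.INTER_CUBIC)
o=np.zeros((510,800,3),np.uint8);o[:,:450]=a;o[:280,455:795]=b;cv2.imwrite("pics/v3.png",o)
```

```text
a ((425.16131591796875, 363.5617980957031), (66.69200134277344, 98.89004516601562), 5.994002342224121)
b ((437.5363464355469, -158.54466247558594), (99.51284790039062, 63.42039108276367), 85.11859893798828)
c ((391.55316162109375, -344.17645263671875), (101.48722839355469, 62.66001510620117), 89.0266342163086)
[587.9879  74.5093 152.1404 165.2569  89.8667]
```

View pics/v3.png

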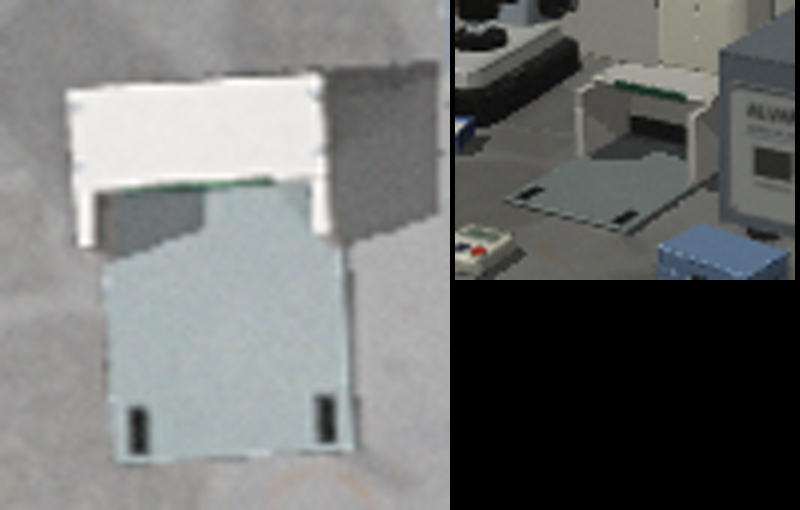

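The crop shows the bay's roof at top, with the roof, cheek and plate corners clear enough to fit its pose.

Run:
```python
from h import *
from scipy.optimize import least_squares
k=env.get_calibration("top")
uv=(np.array([(116,462),(354,452),(68,90),(322,75),(75,195),(328,182),(79,247),(332,237)])+.5)/6-.5+[210,130]
P=np.array([(-120,75,6),(-120,-75,6),(100,75,86),(100,-75,86),(38,75,86),(38,-75,86),(5,75,80),(5,-75,80)])/1e3
def W(p): c,s=np.cos(p[2]),np.sin(p[2]); return np.c_[p[0]+c*P[:,0]-s*P[:,1],p[1]+s*P[:,0]+c*P[:,1],P[:,2]]
r=least_squares(lambda p:(proj(k,W(p))-uv).ravel(),[.62,.07,.03],loss="soft_l1")
print(r.x,np.degrees(r.x[2]));print((proj(k,W(r.x))-uv))
print(env.get_obs()["time_s"], env.get_obs()["qpos"])
```

```text
[0.6215 0.076  0.0413] 2.3641113974634314
[[-0.6141  0.7247]
 [ 0.1816  0.0751]
 [ 0.3763 -0.0544]
 [ 0.1066  0.0802]
 [-0.0508 -0.3299]
 [-0.0398 -0.5468]
 [ 0.0241  0.4353]
 [-0.0597 -0.2825]]
0.75 [69.3333 18.3881 -4.0186 83.1057  1.2943 78.5399 -3.2617]
```

```bash
cat >> h.py <<'E'
from scipy.spatial.transform import Rotation as R
def plan(way, pos=None, rpy=None):
    """way: list of (xyz, rpy, nrows); prints per-row tool shift mm / turn rad"""
    o=env.get_obs(); p=np.array(o["tool_pos"] if pos is None else pos,float); r=R.from_euler("xyz",o["tool_rot"] if rpy is None else rpy,degrees=True)
    for x,e,n in way:
        x=np.array(x,float); t=R.from_euler("xyz",e,degrees=True); w=(r.inv()*t).as_rotvec()/n; d=(x-p)/n
        for i in range(n):
            s=r.inv().apply(d)*1000; print([*np.round(s,1).tolist(),*np.round(w,3).tolist()]); 
            r=r*R.from_rotvec(w); p=p+d
        print("--")
def st():
    o=env.get_obs(); print(o["time_s"],o["tool_pos"],o["tool_rot"],o["force"],o["wrist_torque"],o["grip_width"],o["qpos"])
E
python3 - <<'E'
from h import *
plan([((.3916,-.3442,.20),(180,0,89),9)])
E
```

```text
[26.5, -20.7, 2.5, 0.0, 0.0, -0.131]
[29.0, -17.1, 2.5, 0.0, 0.0, -0.131]
[30.9, -13.1, 2.5, 0.0, 0.0, -0.131]
[32.4, -9.0, 2.5, 0.0, 0.0, -0.131]
[33.3, -4.7, 2.5, 0.0, 0.0, -0.131]
[33.6, -0.3, 2.5, 0.0, 0.0, -0.131]
[33.4, 4.1, 2.5, 0.0, 0.0, -0.131]
[32.6, 8.4, 2.5, 0.0, 0.0, -0.131]
[31.2, 12.6, 2.5, 0.0, 0.0, -0.131]
--
```

Call:
send_rows([
  [87,26.5,-20.7,2.5,0,0,-0.131],
  [87,29,-17.1,2.5,0,0,-0.131],
  [87,30.9,-13.1,2.5,0,0,-0.131],
  [87,32.4,-9,2.5,0,0,-0.131],
  [87,33.3,-4.7,2.5,0,0,-0.131],
  [87,33.6,-0.3,2.5,0,0,-0.131],
  [87,33.4,4.1,2.5,0,0,-0.131],
  [87,32.6,8.4,2.5,0,0,-0.131],
  [87,31.2,12.6,2.5,0,0,-0.131],
  [87,0,0,0,0,0,0],
  [87,0,0,0,0,0,0],
], grip_force=40)

```text
time_s: 1.85
tool_pos: [0.3918, -0.3438, 0.2003]
tool_rot: [-180.0, 0.1, 89.1]
force: [0.4, 0.3, 0.2]
grip_width: 0.087
```

Run:
```python
from h import *
st()
k=env.get_calibration("wrist"); im=env.read_camera("wrist"); cv2.imwrite("pics/w1.png",im[:,:,::-1])
for d in env.regions_of("wrist","case_c_mid"):
    print(d["confidence"],d["rect"],rectfit(k,d["region"],.055))
```

```text
1.85 [ 0.3918 -0.3438  0.2003] [-179.9982    0.0566   89.0753] [0.4214 0.307  0.2491] [-0.1119 -0.0794  0.0107] 0.08704918175287703 [ 58.407    4.4327 -21.0131 102.4699   1.706   73.3658  36.039 ]
0.92 [286.5, 141.2, 349.9, 235.3] [ 390.2212 -342.8051  101.0742   64.7994   88.7349]
```

View pics/w1.png

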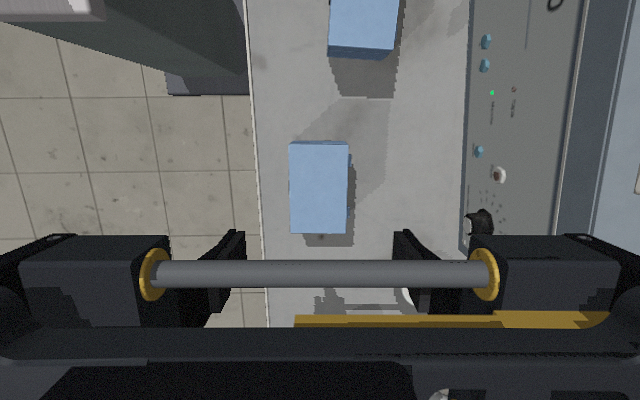

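The wrist picture agrees: case c is at (319,188), which puts it at (0.390, -0.343) with yaw -1.3. I'll descend, grip and lift it.

Call:
send_rows([
  [87,0,0,36,0,0,0],
  [87,0,0,36,0,0,0],
  [87,0,0,36,0,0,0],
  [87,0,0,36,0,0,0],
  [87,0,0,26,0,0,0],
  [87,0,0,11,0,0,0],
  [87,0,0,0,0,0,0],
  [40,0,0,0,0,0,0],
  [40,0,0,0,0,0,0],
  [40,0,0,0,0,0,0],
  [40,0,0,0,0,0,0],
  [40,0,0,0,0,0,0],
], grip_force=40)

```text
time_s: 3.15
tool_pos: [0.3911, -0.3447, 0.02]
tool_rot: [-180.0, 0.1, 89.0]
force: [-3.2, 1.6, 6.1]
grip_width: 0.0615
```

Call:
send_rows([
  [40,0,0,-15,0,0,0],
  [40,0,0,-30,0,0,0],
  [40,0,0,-35,0,0,0],
  [40,0,0,-35,0,0,0],
  [40,0,0,-35,0,0,0],
  [40,0,0,-10,0,0,0],
  [40,0,0,0,0,0,0],
  [40,0,0,0,0,0,0],
])

```text
time_s: 3.95
tool_pos: [0.3905, -0.3431, 0.1771]
tool_rot: [-179.9, -0.1, 89.0]
force: [0.5, 0.4, -5.5]
grip_width: 0.0616
```

Run:
```python
from h import *
st()
```

```text
3.95 [ 0.3905 -0.3431  0.1771] [-179.8642   -0.1234   89.0345] [ 0.5326  0.4349 -5.5316] [-0.0305 -0.0736 -0.0206] 0.06163490736898527 [ 58.5443   5.3966 -21.2365 104.2232   2.0458  70.9386  35.7537]
```

Call:
send_rows([
  [40,0,0,0,0,0.07,0],
  [40,0,0,0,0,0.13,0],
  [40,0,0,0,0,0.13,0],
  [40,0,0,0,0,0.13,0],
  [40,0,0,0,0,0.13,0],
  [40,0,0,0,0,0.07,0],
  [40,0,0,0,0,0,0],
  [40,0,0,0,0,0,0],
  [40,0,0,0,0,0,0],
])

```text
time_s: 4.85
tool_pos: [0.392, -0.343, 0.1791]
tool_rot: [180.0, -37.8, 89.1]
force: [-0.4, 0.7, -5.0]
grip_width: 0.0613
```

Run:
```python
from h import *
st()
```

```text
4.85 [ 0.392  -0.343   0.1791] [179.9707 -37.7502  89.1458] [-0.4164  0.7126 -4.9679] [-1.306  -0.1014  0.0147] 0.061311288296342026 [ 66.7092  28.4295 -18.0135  84.5669 -16.0295  97.0268  49.8484]
```

Call:
send_rows([
  [40,0,0,0,0,-0.1,0],
  [40,0,0,0,0,-0.14,0],
  [40,0,0,0,0,-0.14,0],
  [40,0,0,0,0,-0.14,0],
  [40,0,0,0,0,-0.14,0],
  [40,0,0,0,0,-0.14,0],
  [40,0,0,0,0,-0.14,0],
  [40,0,0,0,0,-0.14,0],
  [40,0,0,0,0,-0.14,0],
  [40,0,0,0,0,-0.1,0],
  [40,0,0,0,0,0,0],
  [40,0,0,0,0,0,0],
])

```text
time_s: 6.05
tool_pos: [0.3914, -0.3425, 0.179]
tool_rot: [-180.0, 37.7, 89.1]
force: [0.8, -1.0, -6.9]
grip_width: 0.0616
```

Run:
```python
from h import *
st()
im=env.read_camera("wrist"); cv2.imwrite("pics/w2.png",im[:,:,::-1])
```

```text
6.05 [ 0.3914 -0.3425  0.179 ] [-179.9882   37.6662   89.0998] [ 0.8178 -0.9883 -6.9082] [ 0.9835 -0.1152 -0.0931] 0.06162836169946666 [ 47.4519  -4.4147 -33.0318 122.3376  40.8772  58.8778  -7.6365]
```

The weight is 5–7 N, against about 2 N for an empty case, and the moment swings with the rocking. I'll rock it a second full cycle to be sure.

Call:
send_rows([
  [40,0,0,0,0,0.1,0],
  [40,0,0,0,0,0.14,0],
  [40,0,0,0,0,0.14,0],
  [40,0,0,0,0,0.14,0],
  [40,0,0,0,0,0.14,0],
  [40,0,0,0,0,0.14,0],
  [40,0,0,0,0,0.14,0],
  [40,0,0,0,0,0.14,0],
  [40,0,0,0,0,0.14,0],
  [40,0,0,0,0,0.1,0],
  [40,0,0,0,0,0,0],
  [40,0,0,0,0,0,0],
])

```text
time_s: 7.3
tool_pos: [0.391, -0.3466, 0.1784]
tool_rot: [179.9, -37.6, 88.9]
force: [0.4, 3.2, -0.2]
grip_width: 0.0618
```

Run:
```python
from h import *
st()
```

```text
7.3 [ 0.391  -0.3466  0.1784] [179.9481 -37.5905  88.9029] [ 0.4261  3.2408 -0.1857] [-0.2855 -0.2955 -0.1807] 0.061844355251945246 [ 65.0496  28.2546 -15.3736  84.4641 -16.8438  97.1473  50.7002]
```

Call:
send_rows([
  [40,0,0,0,0,-0.07,0],
  [40,0,0,0,0,-0.13,0],
  [40,0,0,0,0,-0.13,0],
  [40,0,0,0,0,-0.13,0],
  [40,0,0,0,0,-0.13,0],
  [40,0,0,0,0,-0.07,0],
  [40,0,0,0,0,0,0],
  [40,0,0,0,0,0,0],
  [40,0,0,0,0,0,0],
])

```text
time_s: 8.2
tool_pos: [0.3911, -0.3449, 0.1795]
tool_rot: [180.0, -0.0, 88.9]
force: [0.5, 0.7, -5.4]
grip_width: 0.0615
```

Run:
```python
from h import *
for i in range(6):
    o=env.get_obs(); print(o["force"],o["wrist_torque"]); im=env.read_camera("wrist")
st()
cv2.imwrite("pics/w3.png",im[:,:,::-1])
```

```text
[ 0.4836  0.7466 -5.419 ] [ 0.068  -0.1082  0.0272]
[ 0.6225 -0.0754 -6.1035] [ 0.1334 -0.0856 -0.0084]
[ 0.0876 -0.1478 -5.1252] [ 0.1089 -0.1402  0.008 ]
[ 0.2595 -0.5168 -5.8654] [ 0.0791 -0.144  -0.0243]
[ 0.2332  0.1253 -7.0433] [ 0.136  -0.1117 -0.013 ]
[-0.0916 -0.0512 -5.3492] [ 0.1074 -0.1041  0.0319]
8.5 [ 0.3912 -0.3445  0.1786] [-179.9742   -0.061    88.962 ] [ 0.1833 -1.0381 -5.2788] [ 0.0963 -0.0435  0.0073] 0.06153817993364874 [ 55.3285   5.2105 -17.7519 104.1329   1.6429  70.9678  36.0699]
```

View pics/w3.png

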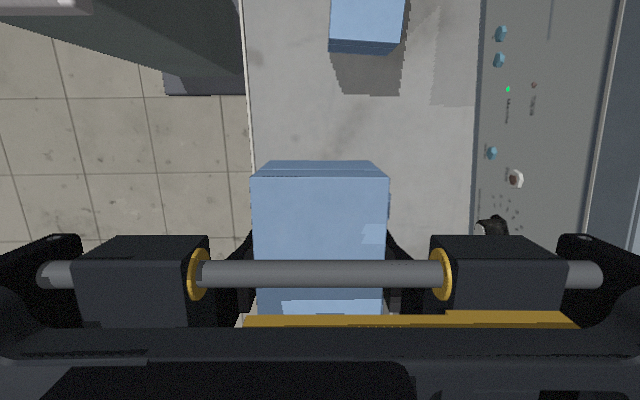

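Run:
```python
from h import *
from scipy.optimize import least_squares
k=env.get_calibration("wrist"); E=k["extrinsics"]; print(E[:3,3],E[:3,2])
o=env.get_obs(); T=R.from_euler("xyz",o["tool_rot"],degrees=True)
g=o["tool_pos"]+T.apply([0,0,-.0187])
def pts(p): # tilt about world x, dy, dz
    c=R.from_euler("z",-1,degrees=True)*R.from_euler("x",p[0])
    L=np.array([[-.031,.049,.0275],[.031,.049,.0275],[-.031,.049,-.0275],[.031,.049,-.0275]])
    return g+[0,p[1],p[2]]+c.apply(L)
print(proj(k,pts([0,0,-.011])))
uv=np.array([[251,177],[388,177],[262,161],[377,161]])
for hyp in (uv,):
    r=least_squares(lambda p:(proj(k,pts(p))-hyp).ravel(),[0,0,-.011]); print(np.degrees(r.x[0]),r.x[1:]*1e3,r.cost,proj(k,pts(r.x)))
```

```text
[ 0.3912 -0.2706  0.341 ] [-0.0051 -0.267  -0.9637]
[[251.2016 177.6782]
 [393.0458 177.645 ]
 [270.9483 160.4445]
 [371.5194 160.4176]]
-0.4437432828612604 [ 0.2758 -9.2091] 67.4410792237331 [[250.3976 177.1988]
 [393.8988 177.165 ]
 [270.5738 160.6605]
 [371.9111 160.6335]]
```

Case c carries about 5.7 N (0.58 kg), its moment changed by about 0.14 N·m after rocking because the slug shifted, and it hangs level in the grip. It is the loaded one, so I'll carry it to the apron.

Run:
```python
from h import *
plan([((.415,-.12,.18),(180,0,90.2),8),((.45,0,.18),(180,0,91.3),5),((.5616,.0735,.18),(180,0,92.4),5)])
```

```text
[28.1, 2.5, -0.1, -0.0, -0.0, -0.003]
[28.1, 2.5, -0.2, -0.0, -0.0, -0.003]
[28.1, 2.6, -0.2, -0.0, -0.0, -0.003]
[28.1, 2.7, -0.2, -0.0, -0.0, -0.003]
[28.1, 2.8, -0.2, -0.0, -0.0, -0.003]
[28.1, 2.8, -0.2, -0.0, -0.0, -0.003]
[28.1, 2.9, -0.2, -0.0, -0.0, -0.003]
[28.1, 3.0, -0.2, -0.0, -0.0, -0.003]
--
[24.0, 7.1, 0.0, -0.0, 0.0, -0.004]
[23.9, 7.2, 0.0, -0.0, 0.0, -0.004]
[23.9, 7.3, 0.0, -0.0, 0.0, -0.004]
[23.9, 7.4, 0.0, -0.0, 0.0, -0.004]
[23.9, 7.5, 0.0, -0.0, 0.0, -0.004]
--
[14.2, 22.6, 0.0, 0.0, 0.0, -0.004]
[14.1, 22.7, 0.0, 0.0, 0.0, -0.004]
[14.0, 22.8, 0.0, 0.0, 0.0, -0.004]
[13.9, 22.8, 0.0, 0.0, 0.0, -0.004]
[13.8, 22.9, 0.0, 0.0, 0.0, -0.004]
--
```

Call:
send_rows([
  [40,14,1.2,0,0,0,-0.003],
  [40,28,2.5,0,0,0,-0.003],
  [40,28,2.6,0,0,0,-0.003],
  [40,28,2.7,0,0,0,-0.003],
  [40,28,2.8,0,0,0,-0.003],
  [40,28,2.8,0,0,0,-0.003],
  [40,28,2.9,0,0,0,-0.003],
  [40,28,3,0,0,0,-0.003],
  [40,14.5,2,0,0,0,0],
])

```text
time_s: 9.4
tool_pos: [0.4152, -0.1161, 0.1791]
tool_rot: [-180.0, -0.0, 90.6]
force: [0.3, -0.1, -4.8]
grip_width: 0.0619
```

Call:
send_rows([
  [40,24,7.1,0,0,0,-0.004],
  [40,24,7.2,0,0,0,-0.004],
  [40,24,7.3,0,0,0,-0.004],
  [40,24,7.4,0,0,0,-0.004],
  [40,24,7.5,0,0,0,-0.004],
  [40,14.2,22.6,0,0,0,-0.004],
  [40,14.1,22.7,0,0,0,-0.004],
  [40,14,22.8,0,0,0,-0.004],
  [40,13.9,22.8,0,0,0,-0.004],
  [40,13.8,22.9,0,0,0,-0.004],
  [40,0,0,0,0,0,0],
  [40,0,0,0,0,0,0],
])

```text
time_s: 10.6
tool_pos: [0.5609, 0.075, 0.1785]
tool_rot: [-179.9, -0.0, 92.7]
force: [-1.3, -0.5, -6.0]
grip_width: 0.0617
```

Run:
```python
from h import *
st(); k=env.get_calibration("wrist")
im=env.read_camera("wrist"); 
p=[.6215,.076,.0413]; c,s=np.cos(p[2]),np.sin(p[2])
im=np.ascontiguousarray(im[:,:,::-1])
for x,y,z in [(-120,75,6),(-120,-75,6),(100,75,86),(100,-75,86),(38,75,86),(38,-75,86),(5,75,80),(5,-75,80)]:
    P=np.array([p[0]*1e3+c*x-s*y,p[1]*1e3+s*x+c*y,z])/1e3
    u=proj(k,P)[0]; print((x,y,z),u)
    if abs(u).max()<2000: cv2.drawMarker(im,tuple(int(round(t)) for t in u),(0,0,255),0,10)
cv2.imwrite("pics/w4.png",im)
```

```text
10.6 [0.5609 0.075  0.1785] [-179.9134   -0.0261   92.7251] [-1.3153 -0.5142 -5.9832] [ 0.0394 -0.1021  0.0246] 0.06166390421511772 [ 28.1997  14.2055 -44.2067  97.4545  10.2829  72.6071 -15.5109]
(-120, 75, 6) [266.4428 118.3576]
(-120, -75, 6) [271.4972 245.2493]
(100, 75, 86) [516.0459 119.7146]
(100, -75, 86) [487.041  281.4653]
(38, 75, 86) [440.3894 119.5485]
(38, -75, 86) [422.2448 280.7844]
(5, 75, 80) [398.5763 119.3694]
(5, -75, 80) [386.5932 277.2432]
```

View pics/w4.png

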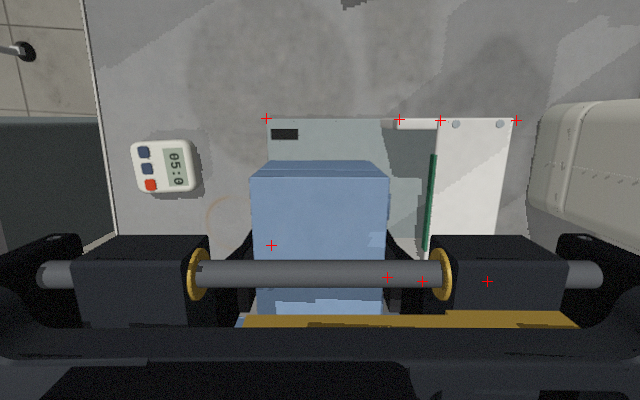

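The wrist view confirms the bay fit: left plate corner (266,118), cheek (396,122), roof corner (516,119). The case is level over the apron, so I'll lower it.

Call:
send_rows([
  [40,0,0,15,0,0,0],
  [40,0,0,30,0,0,0],
  [40,0,0,30,0,0,0],
  [40,0,0,30,0,0,0],
  [40,0,0,25,0,0,0.003],
  [40,0,0,10,0,0,0],
  [40,0,0,6,0,0,0],
  [40,0,0,3,0,0,0],
  [40,0,0,2,0,0,0],
  [40,0,0,0,0,0,0],
  [40,0,0,0,0,0,0],
])

```text
time_s: 11.75
tool_pos: [0.5617, 0.0748, 0.0289]
tool_rot: [179.9, 0.0, 92.5]
force: [-0.6, 0.4, -4.7]
grip_width: 0.0613
```

Call:
send_rows([
  [40,0,0,1,0,0,0],
  [40,0,0,1,0,0,0],
  [40,0,0,0.8,0,0,0],
  [40,0,0,0,0,0,0],
])

```text
time_s: 12.15
tool_pos: [0.5614, 0.0748, 0.0261]
tool_rot: [180.0, 0.0, 92.5]
force: [-1.7, -0.5, 2.8]
grip_width: 0.0614
```

It has touched down at the expected height. I'll release, rise, and turn the jaws across the bay so two spread fingers can push squarely.

Call:
send_rows([
  [87,0,0,0,0,0,0],
  [87,0,0,0,0,0,0],
  [87,0,0,0,0,0,0],
  [87,0,0,0,0,0,0],
  [87,0,0,-15,0,0,0],
  [87,0,0,-30,0,0,0],
  [87,0,0,-30,0,0,0],
  [87,0,0,-25,0,0,0],
  [87,0,0,-10,0,0,0],
  [87,0,0,0,0,0,0],
])

```text
time_s: 13.15
tool_pos: [0.5623, 0.075, 0.1372]
tool_rot: [179.8, 0.0, 92.5]
force: [1.1, 0.4, -0.9]
grip_width: 0.0871
```

Run:
```python
from h import *
st()
c,s=np.cos(.0413),np.sin(.0413)
t=(.6215-.137*c,.076-.137*s,.13)
print(t)
plan([(t,(180,0,-177.6),11)])
k=env.get_calibration("top"); 
im=cv2.cvtColor(env.read_camera("wrist"),cv2.COLOR_RGB2BGR); cv2.imwrite("pics/w5.png",im)
k=env.get_calibration("wrist")
for d in env.regions_of("wrist","case_a_mid"): print(d["confidence"],d["rect"],rectfit(k,d["region"],.061))
```

```text
13.15 [0.5623 0.075  0.1372] [179.7888   0.0297  92.5148] [ 1.0723  0.4326 -0.9108] [ 0.0373 -0.0943 -0.0303] 0.08712188673914065 [ 27.5815  16.3383 -43.8545 100.3     12.2137  68.0195 -17.1716]
(np.float64(0.4846168231582427), np.float64(0.07034350835692411), 0.13)
[-0.1, -7.1, 0.6, 0.0, 0.0, -0.143]
[0.9, -7.0, 0.6, 0.0, 0.0, -0.143]
[1.9, -6.8, 0.6, 0.0, 0.0, -0.143]
[2.8, -6.5, 0.6, 0.0, 0.0, -0.143]
[3.7, -6.0, 0.6, 0.0, 0.0, -0.143]
[4.5, -5.4, 0.6, 0.0, 0.0, -0.143]
[5.3, -4.7, 0.6, 0.0, 0.0, -0.143]
[5.9, -3.9, 0.6, 0.0, 0.0, -0.143]
[6.4, -3.0, 0.6, 0.0, 0.0, -0.143]
[6.8, -2.1, 0.7, 0.0, 0.0, -0.143]
[7.0, -1.1, 0.7, 0.0, 0.0, -0.143]
--
0.27 [258.2, 116.1, 546.5, 297.3] [622.923   92.0334 225.3847 120.5654   2.9123]
```

Call:
send_rows([
  [60,0,-7.1,0.6,0,0,-0.143],
  [60,0.9,-7,0.6,0,0,-0.143],
  [60,1.9,-6.8,0.6,0,0,-0.143],
  [60,2.8,-6.5,0.6,0,0,-0.143],
  [60,3.7,-6,0.6,0,0,-0.143],
  [60,4.5,-5.4,0.6,0,0,-0.143],
  [60,5.3,-4.7,0.6,0,0,-0.143],
  [60,5.9,-3.9,0.6,0,0,-0.143],
  [60,6.4,-3,0.6,0,0,-0.143],
  [60,6.8,-2.1,0.7,0,0,-0.143],
  [60,7,-1.1,0.7,0,0,-0.143],
  [60,0,0,0,0,0,0],
])

```text
time_s: 14.45
tool_pos: [0.4816, 0.0699, 0.1269]
tool_rot: [-180.0, -0.2, -177.3]
force: [-0.4, -0.4, -0.3]
grip_width: 0.0602
```

Run:
```python
from h import *
st()
im=cv2.cvtColor(env.read_camera("wrist"),cv2.COLOR_RGB2BGR)
t=cv2.cvtColor(env.read_camera("scene"),cv2.COLOR_RGB2BGR)[140:260,190:430]
o=np.zeros((600,800,3),np.uint8);o[:300,:480]=cv2.resize(im,(480,300));o[300:600,:600]=cv2.resize(t,(600,300),interpolation=cv2.INTER_CUBIC)
cv2.imwrite("pics/v6.png",o)
```

```text
14.45 [0.4816 0.0699 0.1269] [-179.9866   -0.1867 -177.3335] [-0.3529 -0.3585 -0.2576] [ 0.1073 -0.1469 -0.0193] 0.06024552862278178 [ 44.78     8.0529 -59.036  110.9077   7.5716  65.3069  75.4609]
```

View pics/v6.png

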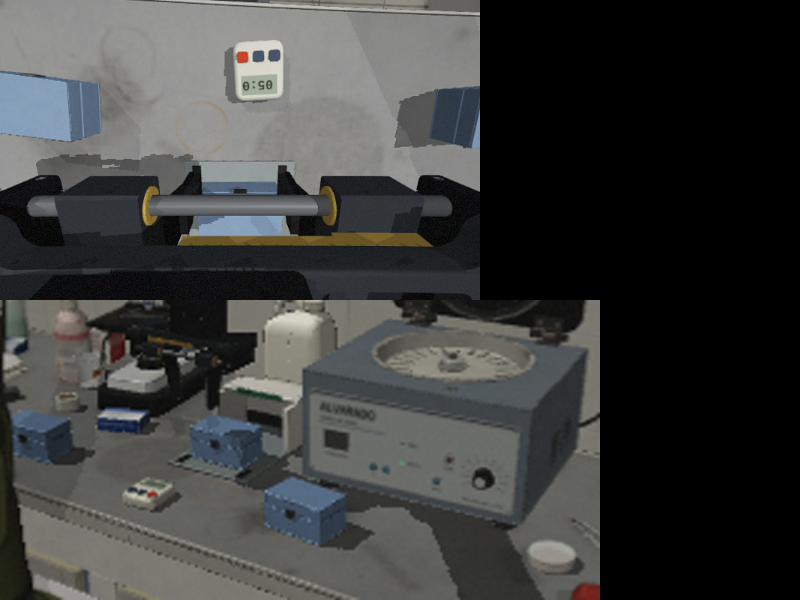

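The wrist half shows the case on the apron, centred between the fingers, with the latch side towards me at (240,190). In the scene half it sits flat at (225,440), and the others are undisturbed. I'll descend and push.

Call:
send_rows([
  [60,0,0,15,0,0,0.005],
  [60,0,0,30,0,0,0],
  [60,0,0,30,0,0,0],
  [60,0,0,20,0,0,0],
  [60,0,0,6,0,0,0],
  [60,0,0,0,0,0,0],
  [60,-10,0,0,0,0,0],
  [60,-15,0,0,0,0,0],
  [60,-10,0,0,0,0,0],
  [60,-8,0,0,0,0,0],
  [60,0,0,0,0,0,0],
])

```text
time_s: 15.65
tool_pos: [0.5276, 0.0722, 0.0279]
tool_rot: [180.0, 0.1, -177.7]
force: [-0.5, -0.0, 0.3]
grip_width: 0.0598
```

Call:
send_rows([
  [60,-8,0,1.5,0,0,0],
  [60,-8,0,0,0,0,0],
  [60,-8,0,0,0,0,0],
  [60,-8,0,0,0,0,0],
  [60,-8,0,0,0,0,0],
  [60,-8,0,0,0,0,0],
  [60,-8,0,0,0,0,0],
  [60,-8,0,0,0,0,0],
  [60,-8,0,0,0,0,0],
  [60,-8,0,0,0,0,0],
  [60,-6,0,0,0,0,0],
])

```text
time_s: 16.75
tool_pos: [0.6131, 0.0755, 0.0259]
tool_rot: [180.0, 0.0, -177.6]
force: [-3.0, 0.1, -0.6]
grip_width: 0.0601
```

Call:
send_rows([
  [60,-4,0,0,0,0,0],
  [60,-4,0,0,0,0,0],
  [60,-3,0,0,0,0,0],
  [60,-2,0,0,0,0,0],
  [60,0,0,0,0,0,0],
])

```text
time_s: 17.25
tool_pos: [0.6259, 0.0761, 0.026]
tool_rot: [180.0, 0.1, -177.6]
force: [-1.7, -0.5, -0.9]
grip_width: 0.0598
```

Call:
send_rows([
  [60,-2,0,0,0,0,0],
  [60,-2,0,0,0,0,0],
  [60,-2,0,0,0,0,0],
])

```text
time_s: 17.55
tool_pos: [0.6312, 0.0764, 0.026]
tool_rot: [-180.0, -0.0, -177.6]
force: [-3.4, 0.1, 0.6]
grip_width: 0.0603
```

Call:
send_rows([
  [60,-1.5,0,0,0,0,0],
  [60,-1.5,0,0,0,0,0],
  [60,-1,0,0,0,0,0],
])

```text
time_s: 17.85
tool_pos: [0.6338, 0.0764, 0.026]
tool_rot: [-179.9, -0.2, -177.6]
force: [-11.0, -1.4, 6.5]
grip_width: 0.06
```

Call:
send_rows([
  [60,-1,0,0,0,0,0],
  [60,-1,0,0,0,0,0],
  [60,0,0,0,0,0,0],
  [60,0,0,0,0,0,0],
])

```text
time_s: 18.25
tool_pos: [0.6338, 0.0763, 0.0259]
tool_rot: [-179.9, -0.4, -177.6]
force: [-14.7, -2.0, 9.4]
grip_width: 0.0602
```

It stopped firmly at the expected x, with 15 N and no further movement. I'll back off and look.

Call:
send_rows([
  [60,4,0,0,0,0,0],
  [60,12,0,0,0,0,0],
  [60,25,0,0,0,0,0],
  [60,30,0,0,0,0,0],
  [60,30,0,-15,0,0,0],
  [60,20,0,-30,0,0,0],
  [60,10,0,-40,0,0,0],
  [60,0,0,-40,0,0,0],
  [60,0,0,-20,0,0,0],
  [60,0,0,0,0,0,0],
])

```text
time_s: 19.25
tool_pos: [0.5103, 0.0714, 0.175]
tool_rot: [-179.9, 0.6, -177.7]
force: [0.6, -0.2, 0.0]
grip_width: 0.0596
```

Run:
```python
from h import *
st()
w=cv2.cvtColor(env.read_camera("wrist"),cv2.COLOR_RGB2BGR)
t=cv2.cvtColor(env.read_camera("top"),cv2.COLOR_RGB2BGR);cv2.imwrite("pics/top9.png",t)
s=cv2.cvtColor(env.read_camera("scene"),cv2.COLOR_RGB2BGR)
o=np.zeros((600,800,3),np.uint8)
o[:340,:640]=cv2.resize(t[120:290,120:440],(640,340),interpolation=cv2.INTER_CUBIC)
o[345:600,:382]=cv2.resize(s[155:240,205:332],(382,255),interpolation=cv2.INTER_CUBIC)
o[345:595,390:790]=cv2.resize(w,(400,250))
cv2.imwrite("pics/v7.png",o)
```

```text
19.25 [0.5103 0.0714 0.175 ] [-179.8884    0.5946 -177.654 ] [ 0.6243 -0.198   0.0374] [ 0.1021 -0.0992 -0.0504] 0.05955364564215108 [ 44.7874   8.907  -59.7634 104.6088   8.4078  70.5118  74.9261]
```

View pics/v7.png

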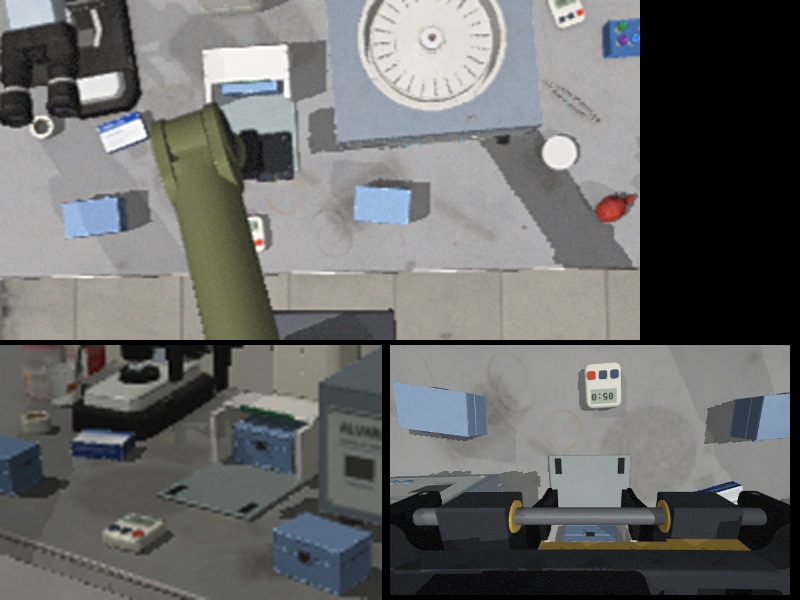

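Case c is under the roof, its near strip at (250,88) in the top panel, parallel to the roof's edge. Everything else looks unmoved. I'll check the depth and squareness in numbers.

Run:
```python
from h import *
im=cv2.imread("pics/top9.png"); k=env.get_calibration("top"); f=8
x0,y0=225,155
b=cv2.resize(im[y0:y0+22,x0:x0+42],None,fx=f,fy=f,interpolation=cv2.INTER_CUBIC)
h=cv2.cvtColor(b,cv2.COLOR_BGR2HSV); m=((h[...,0]>98)&(h[...,0]<122)&(h[...,1]>60)&(h[...,2]>120)).astype(np.uint8)
c=max(cv2.findContours(m,0,1)[0],key=cv2.contourArea).reshape(-1,2)
print(cv2.boundingRect(c))
cols=range(c[:,0].min()+24,c[:,0].max()-24,8)
L=np.array([(u,np.nonzero(m[:,u])[0].max()+1) for u in cols]); 
w=toz(k,(L+.5)/f-.5+[x0,y0],.061)[:,:2]; d=w-[.6215,.076]; t=.0413
B=np.c_[d@[np.cos(t),np.sin(t)],d@[-np.sin(t),np.cos(t)]]*1e3
p=np.polyfit(B[:,1],B[:,0],1); print("near edge x",B[:,0].mean(),"y range",B[:,1].min(),B[:,1].max(),"skew deg",np.degrees(p[0]))
a=cv2.imread("pics/top0.png")
for n,(u,v,r) in dict(slide=(181,186,16),petri=(400,196,12),caseA=(166,229,22),caseB=(311,222,22)).items():
    A=a[v-r:v+r,u-r:u+r].mean(2).astype(np.float32);Bm=im[v-r:v+r,u-r:u+r].mean(2).astype(np.float32); print(n,cv2.phaseCorrelate(A,Bm))
```

```text
(44, 44, 230, 58)
near edge x 20.12521305408905 y range -38.157442433568676 41.05287734448516 skew deg 1.5960611009507342
slide ((-0.10630444872446887, 0.08633092104055073), 1.0351101830601692)
petri ((-0.41249791990484397, 0.19582738955167756), 0.7539014820423391)
caseA ((0.39014677462994385, 0.6569295839600038), 0.9632162675739806)
caseB ((0.4405214151682877, 0.5594530376142082), 1.0254377117863407)
```

Run:
```python
from h import *
from collections import defaultdict
im0=[cv2.cvtColor(env.read_camera("top"),cv2.COLOR_RGB2BGR).astype(float) for _ in range(6)]
im=np.mean(im0,0).astype(np.uint8); f=8; x0,y0=215,130
g=cv2.resize(im[y0:y0+55,x0:x0+60],None,fx=f,fy=f,interpolation=cv2.INTER_CUBIC)
h=cv2.cvtColor(g,cv2.COLOR_BGR2HSV); m=((h[...,0]>98)&(h[...,0]<122)&(h[...,1]>60)&(h[...,2]>120)).astype(np.uint8)
n,lab,stt,_=cv2.connectedComponentsWithStats(m); i=1+np.argmax(stt[1:,4]); m=lab==i; print(stt[i])
c0,c1=stt[i,0]+24,stt[i,0]+stt[i,2]-24; cols=np.arange(c0,c1,4)
lo=[np.nonzero(m[:,u])[0].max() for u in cols]; up=[np.nonzero(m[:,u])[0].min() for u in cols]
white=((h[...,1]<40)&(h[...,2]>200))
rf=[];rb=[]
for u in cols:
    w=np.nonzero(white[:,u])[0]; w=w[w<min(up)+10]; rf.append(w.max()); rb.append(w.min())
for nm,v in (("case near edge",lo),("visible top",up),("roof front",rf),("roof back",rb)):
    p=np.polyfit(cols,v,1); print(nm,np.degrees(np.arctan(p[0])),np.std(v-np.polyval(p,cols))/f)
```

```text
[ 123  244  232   57 9473]
case near edge -2.727570103443745 0.41294152546690305
visible top -3.562475127661789 0.08059759879590424
roof front -3.0985096642769 0.16546485476032316
roof back -3.2306122234379933 0.16904193353704927
```

The case edge is at -2.7° in the image and the roof edges at -3.1° to -3.2°, so it is square within measurement noise. The arm is clear, so I'll hand in.

```bash
python3 -c "
from cell import env
print(env.sign_off(), env.get_obs()['time_s'])"
```

```text
the job is handed in; nothing more can be done
the job is handed in; nothing more can be done
```

The loaded case is case c, the one farthest right. It is now in the return bay, fully home, and I handed the job in at about 20 s of the 72 s allowed.

- **Finding it:** I lifted case c well clear and rocked it to about 38° three times, alternating sides. It weighed about 5.7 N (0.58 kg), against about 2 N expected for an empty case. Its moment at level also shifted by about 0.14 N·m after rocking, so the slug had moved. I stopped there and did not lift cases a and b.
- **Returning it:** I set it flat on the apron and pushed it in with two spread fingers until it stopped dead at about 15 N, at the depth expected for fully home. Then I withdrew the arm.

**Last checks**
- **Squareness:** two checks disagreed. The case's edge lies within about 0.5° of the roof's edges in the image, but an earlier check against my fitted bay pose gave 1.6° of skew. I trust the direct comparison, since the first depends on the bay fit.
- **Depth:** the near edge measured at bay x = 20 mm against 23 mm nominal. I put that down to the bay fit being about 3 mm off, because the push stopped firmly.
- **Other items:** cases a and b, the slide box and the petri dish show shifts under 1 pixel (about 4 mm) in the top view, which I take as noise. The timer was partly hidden by the arm there, but it looked unmoved in the wrist and scene pictures.

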